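# Set the glaze stirrer's speed dial and start it

## Task

On the glaze stirrer, rub the broad knurled dial round with a fingertip until its white line clicks into the notch at the orange dot, and take the finger off. Then press the green start button right down and let it come back up. Leave the jar on the stirrer and the other things on the bench standing where they are; nothing needs to be picked up.

Things in the scene. Friction and masses are not known exactly. Their poses are not given: they have to be found in the camera images.
- stirrer: White glaze stirrer, fixed: 200 (x) x 340 (y) x 55 mm high. Origin at the centre of its underside; z up, front faces -x. On its flat top: a steel plate, radius 62, 6 mm high, at y +95; the black dial at x 0, y -85; the green button at x -66, y +12; five 16 mm dots 66 mm from the dial's axis, 30 degrees apart round its +x side: clockwise from above dark grey, light blue, yellow, orange, red.
- dial_disc: Flat black knurled disc, 100 mm across over its 40 upright ribs (2.5 mm proud), top face flat. Origin on its axis at the housing's top; the disc spans 4 to 26 mm above that, z up. It turns on a fixed vertical axis and cannot be lifted or pushed down. A white line on its top runs outwards (radius 23 to 47 mm). Plastic; friction with a fingertip varies.
- dial_top (a point): Centre of the dial's flat top face, on its axis, 81 mm above the bench.
- pointer_tip (a point): Outer end of the dial's white line, on the top face, 47 mm from the axis.
- orange_dot (a point): Centre of the orange dot, flat on the housing's top, 66 mm from the dial's axis. The white line must point at it.
- dial (a joint): Dial angle, rad, growing clockwise seen from above. Sprung notches every 0.524 (30 degrees): 0 grey, 0.524 blue, 1.047 yellow, 1.571 orange, 2.094 red. Starts in grey, blue or yellow. Stops at -0.12 and 2.22. Let go between notches, it snaps into the nearer one; the hump between takes about 0.1 N m (2.5 N sideways at 38 mm from the axis).
- start_top (a point): Centre of the top of the green round push button, 32 mm across, in a black housing on the stirrer; the button moves straight down.
- start (a joint): Travel of the start button in m: 0 up, 0.006 fully down (about 4 N); springs back up.
- jar: Short pink glaze jar with white lid, 74 mm across, 62 mm high, standing loose on the steel plate (plate top 61 mm above the bench). Origin at the centre of its underside. Must stay.
- pot: Small blue jar with white lid, 52 mm across, 58 mm high, on the bench to the stirrer's -y side. Origin at the centre of its underside. Must stay.
- bowl: White bowl, 110 mm across, 50 mm high, on the bench beyond the stirrer (+x side). Origin at the centre of its underside. Must stay.
- brush_cup: Terracotta cup with upright brushes, 68 mm across, about 156 mm high with the brushes, on the bench to the stirrer's +y side. Origin at the centre of its underside. Must stay.
There are look-alikes about, which are no part of the job. Leave any black or purple look-alike of the jar alone. What is shaped like the bowl but purple or yellow is not meant.

How it is judged:
By the outcome, as a careful person would: the job done as asked, in the order asked, and still so for the second after the job is handed in, with the robot touching nothing.
It also fails if it takes over 51 s, if anything falls off the work surface, if the arm or the gripper's body presses on something with over 40 N, if the wrist force passes 120 N, or if a joint passes its speed limit or range.

## Robot

A 6-joint arm with a two-finger parallel gripper is mounted at the origin on the work surface. World frame = base frame: x ahead of the robot, y to its left, z up, the work surface at z = 0. Lengths are in m, angles in rad, forces in N, time in s.
With the tool pointing down it reaches from about 0.325 to 0.775 m from the base axis. Payload 9.3 kg.
Tool frame: the origin (TCP) lies midway between the tips of the shut fingers; the grasp point (between the pads) lies 19 mm behind it (tcp_to_grasp is the distance from the TCP to the grasp point, in m); z points along the fingers, y is the line along which they close (so a half turn about z gives the same grasp; the last joint's range is limited). The gripper opens to 85 mm and grips with 20 to 120 N. Pads are 22 mm wide; open, the fingers measure 114 mm over their backs; the gripper's body (76 mm by 85 mm) begins 54 mm behind the grasp point. The pads swing forward as they close: fully open they stand 13 mm farther back than shut.
Start: joints at [-1.303, 0.259, 0.021, 1.334, 0, 1.418], TCP at [0.225, -0.502, 0.231] pointing down, gripper open.
Joint ranges: [-3.04, 3.04], [-0.91, 1.82], [-1.04, 1.36], [-1.92, 1.95], [-1.52, 1.45], [-3.14, 3.14]. Speed limits (rad/s): [2.22, 2.22, 2.79, 3.14, 3.14, 3.14].

## Interface

Orientations are given as a unit quaternion [x, y, z, w].
In Python, from station import observe, capture, camera_model, sign_off, boxes_of, tcp_to_grasp gives the robot as it stands.
- The arm moves only by the tool step_arm, never from a script. Its argument "increments" is text: rows parted by semicolons, each of 6 numbers parted by spaces: the shift along the tool's x, y, z each as a share of 4 cm, from -1 to 1, then the turn, a rotation vector about the tool's x, y, z each as a share of 0.12 rad, from -1 to 1. A call has 1 to 10 rows; each row shifts and turns the commanded pose from where the row before left it, along the tool's axes as they then stand; what a row does not reach is not made up. A row lasts 1/8 s, in which the tool goes at most 62.5 mm and 10.7 degrees, less where a joint would pass 70% of its speed; a pose out of reach is approached as far as the arm can. A call with a number of a shift or a turn outside -1 to 1 is refused whole. A call with a gripper value outside its range is refused whole. "grip" is the opening, from 0 (shut) to 1 (fully open), set as the call begins (left out, the last holds). The fingers move at their own pace and stop on an object; "newtons" is the grip in N (left out, the last holds). Time passes only in rows, so rows that do not move let the fingers close. It gives the time, the measured TCP pose, the force, the opening and the grip force at its end, in the units of the state.
- observe(): the state, without advancing time (a new reading comes with each control period).
- capture(name): name is "scene" or "top"; returns (picture, depth): 400x640x3 uint8, red, green, blue; 400x640 float32, m along the optical axis (not along the pixel's ray), 0 where there is no reading.
- camera_model(name): a dict with "mtx" (3x3 intrinsics, pixels), "k1" (the pictures are not rectified: a ray, as slopes to the right and down, at radius r is drawn at 1 + k1 r^2 times it, then the intrinsics apply), "position" and "orientation" of the camera in the world. Camera axes: x right, y down, z forward; pixel columns grow to the right and rows downward; lengths in m; the calibration is good to about 2 mm. A picture is of the moment at which its call begins. camera_model takes no time and is no camera call.
- sign_off(): hands the job in; it is judged then, once.
Trained networks look in the newest picture that a camera, given by its name, has taken for a name from the list of things; names that differ only in an ending like _2 or _b are one class to them, and where a whole thing is asked for, a point or a joint stands for the part that bears it (a point fixed in the world has none). Each returns a list of dicts, best first, with "confidence" (0 to 1); they miss things now and then, are a little off and sometimes report something else, mostly with a low value. They report only what shows in the picture. A call takes as long as a camera call. They do not tell look-alikes from the thing itself.
- boxes_of(camera, label): "xyz" ([x, y, z] in m, in world coordinates, good to about 4 mm: the middle of the surface that is visible of it).
The state is a dict: "time_s": time; "q": joint angles; "qvel": joint speeds; "effort": joint torques, N m; "tcp_pos": TCP position; "orientation": TCP orientation; "wrist_force": force on the tool from outside, world axes, zero at the start; "wrist_torque": the same for the moment, N m; "width": opening from 0.0 (shut) to 1.0 (fully open); "gripper_force": force on a finger pad.
Only numpy, scipy, OpenCV 4.12 (cv2) and the standard library are available. Lean on these libraries where they do the work, as an engineer would, in place of code of your own. Each camera call takes 0.05 s, during which the arm holds its last target. There are 200 camera calls.

## Working session

There is one attempt and no reset: what is moved stays moved. The work goes in short steps, Python scripts to look and compute and a tool call to move; the robot and the scene stay as the last step left them, time stands still between calls to the robot, and variables do not carry over. Pictures are saved under pics/ and viewed, at most 10 in all, crops included, and the job is handed in when it is done.

Besides the shell and the picture viewer there is one more tool, called after "Call:" by a JSON object that holds its "method" and its "body", one argument or row to a line. step_arm: Moves the arm, as the interface text tells. Its arguments: {"type":"object","properties":{"increments":{"type":"string"},"grip":{"type":"number"},"newtons":{"type":"number"}},"required":["increments"]}

```bash
mkdir -p pics; cat > h.py <<'E'
import numpy as np, cv2
from scipy.spatial.transform import Rotation as R
from station import *
def px(cam,p):
    m=camera_model(cam); c=R.from_quat(m["orientation"]).inv().apply(np.array(p)-m["position"])
    s=c[:2]/c[2]; s=s*(1+m["k1"]*(s@s)); return (m["mtx"]@[*s,1])[:2]
def ray(cam,u,v):
    m=camera_model(cam); d=np.linalg.inv(m["mtx"])@[u,v,1]; s0=d[:2].copy(); s=s0.copy()
    for _ in range(20): s=s0/(1+m["k1"]*(s@s))
    return np.array(m["position"]),R.from_quat(m["orientation"]).apply([*s,1])
def atz(cam,u,v,z):
    o,d=ray(cam,u,v); return o+d*(z-o[2])/d[2]
def atd(cam,u,v,dep):
    o,d=ray(cam,u,v); return o+d*dep
E
python3 - <<'E'
from h import *
np.set_printoptions(precision=4,suppress=True)
s=observe(); print(s["time_s"],s["tcp_pos"],s["orientation"],tcp_to_grasp)
for c in ("scene","top"):
    p,d=capture(c); cv2.imwrite(f"pics/{c}0.png",p[:,:,::-1]); np.savez(f"pics/{c}0.npz",p=p,d=d)
    m=camera_model(c); print(c,m["position"],m["orientation"])
    for l in ("stirrer","dial_disc","dial_top","pointer_tip","orange_dot","start_top","jar","pot","bowl","brush_cup"):
        for b in boxes_of(c,l)[:2]: print(c,l,np.round(b["xyz"],4),round(b["confidence"],2),px(c,b["xyz"]).round())
print(observe()["time_s"])
E
```

```text
0.0 [ 0.2246 -0.5017  0.2307] [ 0.978   0.2088 -0.     -0.0007] 0.0187
scene [ 1.3364 -0.1365  0.9817] [ 0.7322  0.5903 -0.2117 -0.2656]
scene stirrer [0.6293 0.0693 0.0549] 0.76 [329. 211.]
scene stirrer [0.5455 0.356  0.0727] 0.67 [411. 172.]
scene dial_disc [0.6099 0.0116 0.0776] 0.6 [308. 204.]
scene dial_top [0.6131 0.0162 0.0842] 0.84 [310. 203.]
scene dial_top [0.6274 0.0717 0.0553] 0.5 [330. 210.]
scene pointer_tip [0.6091 0.0087 0.0822] 0.71 [307. 203.]
scene orange_dot [0.625  0.072  0.0563] 0.89 [330. 209.]
scene orange_dot [ 0.6557 -0.1286  0.0513] 0.41 [263. 230.]
scene start_top [0.5234 0.0945 0.0783] 0.49 [329. 178.]
scene jar [0.5993 0.1869 0.1163] 0.84 [367. 183.]
scene jar [0.6617 0.3736 0.0547] 0.79 [430. 202.]
scene pot [ 0.6548 -0.1279  0.0499] 0.76 [264. 230.]
scene bowl [0.7902 0.0603 0.0247] 0.96 [340. 263.]
scene bowl [ 0.7332 -0.3357  0.0227] 0.79 [193. 272.]
scene brush_cup [0.5464 0.3583 0.0764] 0.61 [412. 171.]
top [0.494  0.0421 0.9966] [ 0.7072 -0.7046  0.0477 -0.0333]
top stirrer [0.5844 0.0884 0.0539] 0.73 [292. 206.]
top dial_disc [0.6057 0.0184 0.0859] 0.9 [323. 195.]
top dial_disc [0.5182 0.0984 0.0743] 0.33 [287. 236.]
top dial_top [0.6065 0.0145 0.0827] 0.68 [325. 195.]
top pointer_tip [0.6026 0.0176 0.0837] 0.76 [324. 197.]
top orange_dot [0.5835 0.0875 0.0515] 0.91 [292. 207.]
top start_top [0.5842 0.088  0.0542] 0.71 [292. 206.]
top start_top [0.5196 0.0982 0.0769] 0.7 [287. 235.]
top jar [0.6378 0.3725 0.0644] 0.92 [165. 182.]
top jar [0.578  0.1912 0.1251] 0.78 [241. 206.]
top pot [ 0.6334 -0.1234  0.0581] 0.58 [386. 185.]
top bowl [ 0.797  -0.1432  0.0218] 0.93 [390. 120.]
top bowl [0.8179 0.058  0.0212] 0.61 [306. 111.]
top brush_cup [0.533  0.367  0.0734] 0.76 [163. 228.]
top brush_cup [0.6016 0.0172 0.0829] 0.26 [324. 197.]
1.1
```

```bash
python3 - <<'E'
import cv2
i=cv2.imread("pics/top0.png")[140:260,220:420]; cv2.imwrite("pics/a.png",cv2.resize(i,None,fx=4,fy=4,interpolation=cv2.INTER_CUBIC))
i=cv2.imread("pics/scene0.png")[140:260,240:400]; cv2.imwrite("pics/b.png",cv2.resize(i,None,fx=5,fy=5,interpolation=cv2.INTER_CUBIC))
E
```

```text
(no output)
```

View pics/a.png

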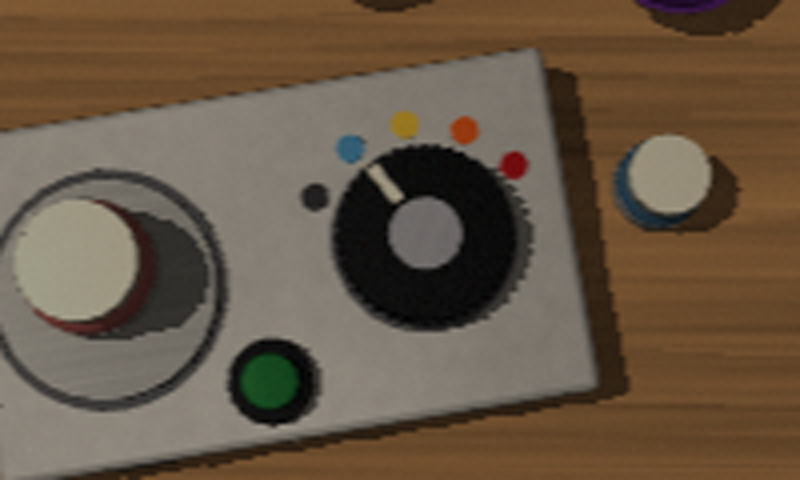

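View pics/b.png

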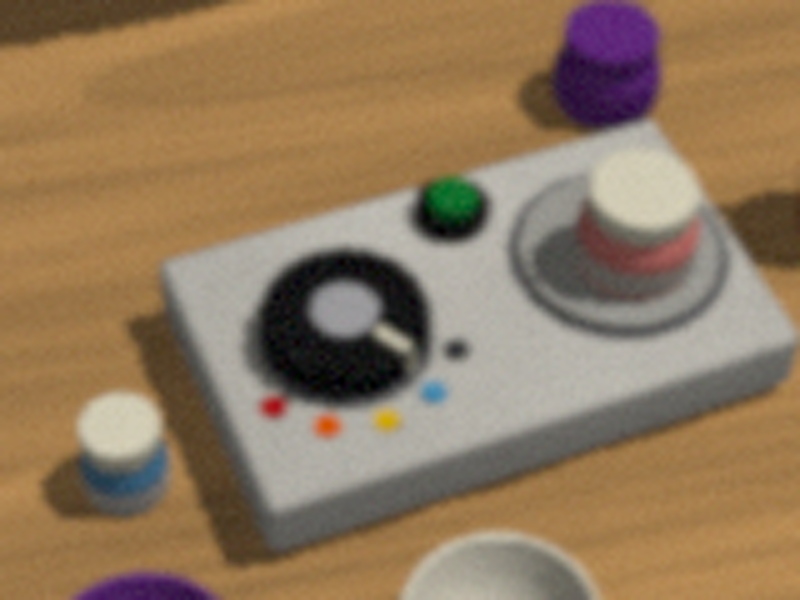

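View pics/top0.png

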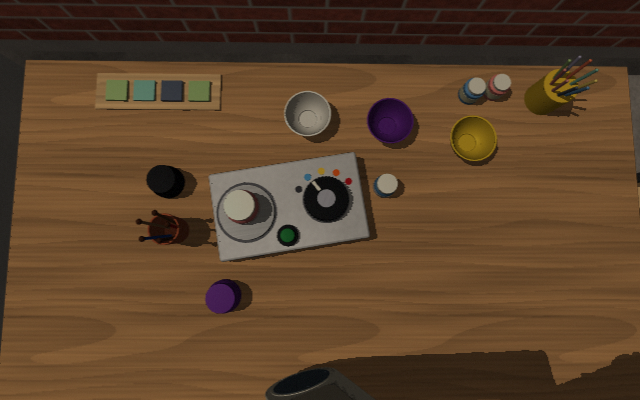

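The line points at blue and the top picture shows dial (326,198), line tip (313,182), orange (336,172), button (287,235). It has to turn about 60° clockwise. Next I work out positions from both views.

```bash
python3 - <<'E'
from h import *
np.set_printoptions(precision=4,suppress=True)
T=np.load("pics/top0.npz")["d"];S=np.load("pics/scene0.npz")["d"]
def med(D,u,v,r=1): a=D[int(round(v))-r:int(round(v))+r+1,int(round(u))-r:int(round(u))+r+1]; return np.median(a[a>0])
t=lambda x,y:(220+x/4-.4,140+y/4-.4); s=lambda x,y:(240+x/5-.4,140+y/5-.4)
pts=dict(dial=((425,233),(344,308),.081),line=((373,168),(408,352),.081),rim=((360,250),(300,290),.081),orange=((465,130),(327,427),.055),blue=((350,148),(433,393),.055),yellow=((405,124),(387,421),.055),red=((514,165),(273,407),.055),grey=((315,197),(456,349),.055),start=((268,381),(455,200),.076))
for n,(a,b,z) in pts.items():
    a=t(*a);b=s(*b)
    o1,d1=ray("top",*a);o2,d2=ray("scene",*b); M=np.c_[d1,-d2]; k=np.linalg.lstsq(M,o2-o1,rcond=None)[0]
    print(n,"tri",(o1+d1*k[0]+o2+d2*k[1])/2,"gap",np.linalg.norm(o1+d1*k[0]-o2-d2*k[1]).round(4),"topz",atz("top",*a,z)[:2],"depT",atd("top",*a,med(T,*a)),"depS",atd("scene",*b,med(S,*b)))
E
```

```text
dial tri [0.6011 0.0131 0.08  ] gap 0.0002 topz [0.6009 0.013 ] depT [0.6007 0.0131 0.0829] depS [0.602  0.013  0.0811]
line tri [0.6378 0.0423 0.0763] gap 0.0012 topz [0.6369 0.0417] depT [0.6366 0.0417 0.0831] depS [0.6404 0.0423 0.0795]
rim tri [0.5871 0.0197 0.0816] gap 0.0586 topz [0.5914 0.0487] depT [0.5913 0.0487 0.0817] depS [ 0.583  -0.0093  0.081 ]
orange tri [ 0.6635 -0.0103  0.0531] gap 0.0006 topz [ 0.6631 -0.0105] depT [ 0.6629 -0.0105  0.0564] depS [ 0.6654 -0.0104  0.0556]
blue tri [0.6527 0.0548 0.0532] gap 0.0 topz [0.6524 0.0548] depT [0.652  0.0548 0.0569] depS [0.6538 0.0545 0.0547]
yellow tri [0.6668 0.024  0.0533] gap 0.0008 topz [0.6664 0.0236] depT [0.6659 0.0237 0.0575] depS [0.668  0.0241 0.055 ]
red tri [ 0.6434 -0.0381  0.0537] gap 0.0009 topz [ 0.6431 -0.0384] depT [ 0.6429 -0.0382  0.0566] depS [ 0.6447 -0.0378  0.0553]
grey tri [0.6244 0.075  0.0541] gap 0.001 topz [0.6242 0.0745] depT [0.6238 0.0744 0.0579] depS [0.6254 0.0752 0.0552]
start tri [0.5201 0.0996 0.0673] gap 0.0012 topz [0.5198 0.0985] depT [0.5197 0.0983 0.0794] depS [0.5289 0.0977 0.0771]
```

Dial axis is (0.601, 0.013), z 0.081. The dots' 66 mm radius agrees, line and blue are both at 39°, and orange is at -21°. The button is at (0.520, 0.098), z about 0.077. I shut the fingers and turn so that tool x = +y and tool y = +x, then travel.

Call:
{"method": "step_arm", "body": {
  "increments": "0 0 0 0 0 -0.96;0 0 0 0 0 -0.96;0 0 0 0 0 -0.96;0 0 0 0 0 -0.96;0 0 0 0 0 -0.96;0 0 0 0 0 -0.96;0 0 0 0 0 -0.96;0 0 0 0 0 -0.96;0 0 0 0 0 -0.96;0 0 0 0 0 -0.96",
  "grip": 0
}}

```text
time_s: 2.35
tcp_pos: [0.2246, -0.502, 0.2313]
orientation: [0.705, 0.709, -0.0, -0.0]
wrist_force: [0.5, -0.4, -0.5]
width: 0.001
gripper_force: 0.0
```

Call:
{"method": "step_arm", "body": {
  "increments": "0.8 0.55 0 0 0 0;0.8 0.55 0 0 0 0;0.8 0.55 0 0 0 0;0.8 0.55 0 0 0 0;0.8 0.55 0 0 0 0;0.8 0.55 0 0 0 0;0.8 0.55 0 0 0 0;0.8 0.55 0 0 0 0;0.8 0.55 0 0 0 0;0.8 0.55 0 0 0 0"
}}

```text
time_s: 3.6
tcp_pos: [0.4446, -0.1805, 0.2314]
orientation: [0.706, 0.708, 0.0, 0.0]
wrist_force: [1.3, -0.6, 0.2]
width: -0.001
gripper_force: 0.0
```

Call:
{"method": "step_arm", "body": {
  "increments": "0.7 0.54 0 0 0 0;0.7 0.54 0 0 0 0;0.7 0.54 0 0 0 0;0.7 0.54 0 0 0 0;0.7 0.54 0.5 0 0 0;0.7 0.54 0.5 0 0 0;0 0 0.8 0 0 0;0 0 0.8 0 0 0;0 0 0.2 0 0 0;0 0 0 0 0 0"
}}

```text
time_s: 4.85
tcp_pos: [0.5734, -0.0134, 0.1196]
orientation: [0.706, 0.708, -0.0, -0.0]
wrist_force: [0.1, 0.1, 0.4]
width: 0.0
gripper_force: 0.0
```

```bash
python3 - <<'E'
from h import *
s=observe(); print(s["tcp_pos"],s["wrist_force"])
p,d=capture("scene"); a=cv2.resize(p[150:250,260:360,::-1],None,fx=4,fy=4,interpolation=cv2.INTER_CUBIC)
p,d=capture("top"); b=cv2.resize(p[140:240,270:370,::-1],None,fx=4,fy=4,interpolation=cv2.INTER_CUBIC)
cv2.imwrite("pics/c.png",np.hstack([a,b]))
E
```

```text
[ 0.57336743 -0.01340654  0.11959814] [0.13397671 0.07775964 0.38527047]
```

View pics/c.png

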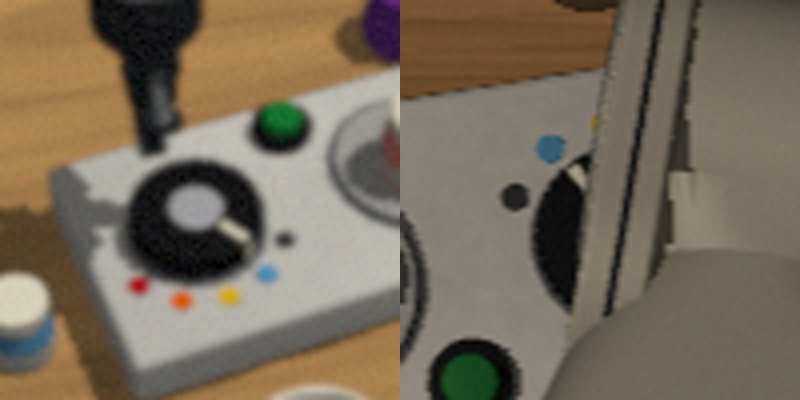

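Left, the scene view shows the fingertip (at 150,150) behind the dial with the line and dots in clear view. In the top view the arm covers most of the dial. Lowering to touch.

Call:
{"method": "step_arm", "body": {
  "increments": "0 0 0.5 0 0 0;0 0 0.35 0 0 0;0 0 0.05 0 0 0;0 0 0.03 0 0 0;0 0 0 0 0 0"
}}

```text
time_s: 5.58
tcp_pos: [0.5736, -0.0134, 0.0826]
orientation: [0.706, 0.708, 0.0, 0.0]
wrist_force: [0.0, 0.7, 0.1]
width: -0.001
gripper_force: 0.0
```

Call:
{"method": "step_arm", "body": {
  "increments": "0 0 0.03 0 0 0;0 0 0.02 0 0 0;0 0 0 0 0 0"
}}

```text
time_s: 5.95
tcp_pos: [0.5737, -0.0135, 0.0811]
orientation: [0.706, 0.708, 0.0, 0.001]
wrist_force: [-1.3, 0.0, 6.2]
width: 0.002
gripper_force: 3.4
```

Call:
{"method": "step_arm", "body": {
  "increments": "0 0 0.02 0 0 0;0 0 0 0 0 0"
}}

```text
time_s: 6.2
tcp_pos: [0.5739, -0.0137, 0.081]
orientation: [0.706, 0.708, 0.001, 0.001]
wrist_force: [-2.7, -2.2, 12.9]
width: 0.0
gripper_force: 6.5
```

Call:
{"method": "step_arm", "body": {
  "increments": "0.062 -0.055 0 0 0 0;0.066 -0.05 0 0 0 0;0.07 -0.044 0 0 0 0;0.074 -0.037 0 0 0 0;0.077 -0.031 0 0 0 0;0.079 -0.024 0 0 0 0;0 0 0 0 0 0"
}}

```text
time_s: 7.08
tcp_pos: [0.5648, 0.0039, 0.081]
orientation: [0.706, 0.708, 0.001, 0.001]
wrist_force: [-0.7, 1.8, 11.9]
width: 0.004
gripper_force: 5.7
```

```bash
cat >> h.py <<'E'
C=np.array([.601,.013,.081])
def dial():
    # polar angle (deg, world) of white line on top face from scene camera: brightest, unsaturated spot on ring r 38..45 mm
    p,d=capture("scene"); g=cv2.GaussianBlur(p,(0,0),.6).min(2).astype(float); out=[]
    for a in range(-60,80,2):
        v=[]
        for r in (.032,.036,.040):
            q=px("scene",C+[r*np.cos(np.radians(a)),r*np.sin(np.radians(a)),0]); v.append(cv2.getRectSubPix(g.astype(np.float32),(1,1),tuple(map(float,q)))[0,0])
        out.append((np.mean(v),a))
    o=np.array(out); w=np.clip(o[:,0]-o[:,0].max()*.6,0,None); return (w@o[:,1])/w.sum(), o[:,0].max(), np.median(o[:,0]),p
E
python3 - <<'E'
from h import *
print(dial()[:3], observe()["wrist_force"])
E
```

```text
(np.float64(13.1029051976166), np.float64(145.772216796875), np.float64(19.401188850402832)) [-1.71525946  1.25319662 10.8309992 ]
```

Call:
{"method": "step_arm", "body": {
  "increments": "0.081 -0.017 0 0 0 0;0.082 -0.01 0 0 0 0;0.083 -0.003 0 0 0 0;0.083 0.005 0 0 0 0;0.082 0.012 0 0 0 0;0.081 0.019 0 0 0 0;0 0 0 0 0 0"
}}

```text
time_s: 8.0
tcp_pos: [0.5652, 0.0237, 0.081]
orientation: [0.706, 0.708, 0.001, 0.001]
wrist_force: [1.3, 2.1, 10.6]
width: -0.001
gripper_force: 5.4
```

```bash
python3 - <<'E'
from h import *
r=dial();print(r[:3], observe()["wrist_force"])
cv2.imwrite("pics/d.png",cv2.resize(r[3][150:250,260:360,::-1],None,fx=4,fy=4,interpolation=cv2.INTER_CUBIC))
E
```

```text
(np.float64(-12.665034887241827), np.float64(148.85955810546875), np.float64(19.486214637756348)) [ 0.06301566  1.82670635 10.84634117]
```

View pics/d.png

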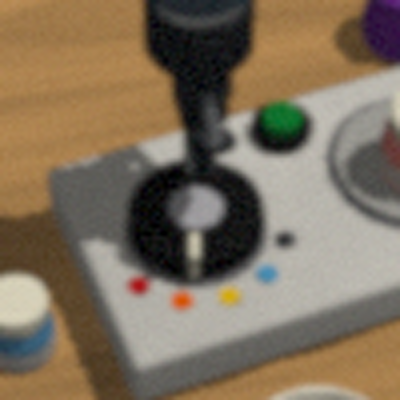

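The line (195,255) is about 8° short of orange (181,300) and already past the hump. I go a little further, then lift straight off.

Call:
{"method": "step_arm", "body": {
  "increments": "0.08 0.026 0 0 0 0;0.025 0.01 0 0 0 0;0 0 0 0 0 0;0 0 -0.1 0 0 0;0 0 -0.5 0 0 0;0 0 -0.5 0 0 0;0 0 0 0 0 0"
}}

```text
time_s: 8.93
tcp_pos: [0.566, 0.0276, 0.1244]
orientation: [0.706, 0.708, 0.001, 0.001]
wrist_force: [0.3, -1.2, 0.7]
width: -0.002
gripper_force: 0.0
```

```bash
python3 - <<'E'
from h import *
r=dial();s=observe();print(r[:3], s["wrist_force"],s["tcp_pos"],boxes_of("scene","start_top"))
cv2.imwrite("pics/e.png",cv2.resize(r[3][150:250,260:360,::-1],None,fx=4,fy=4,interpolation=cv2.INTER_CUBIC))
E
```

```text
(np.float64(-19.377463874352124), np.float64(148.46792602539062), np.float64(20.309144020080566)) [-0.5849938  -0.14718879 -0.87349476] [0.56541393 0.02766436 0.12338262] []
```

View pics/e.png

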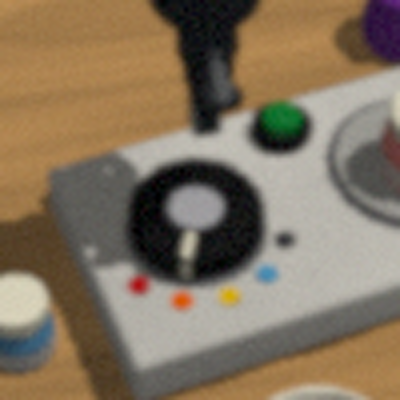

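The dial sits in the orange notch: the line measures -19°, orange -20.5°. Now over to the button.

Call:
{"method": "step_arm", "body": {
  "increments": "0.586 -0.38 0 0 0 0;0.586 -0.38 0 0 0 0;0.586 -0.38 0 0 0 0;0 0 0.5 0 0 0;0 0 0.4 0 0 0;0 0 0 0 0 0"
}}

```text
time_s: 9.78
tcp_pos: [0.5182, 0.0979, 0.0855]
orientation: [0.706, 0.708, -0.001, -0.001]
wrist_force: [1.3, 0.1, 0.6]
width: -0.0
gripper_force: 0.0
```

```bash
python3 - <<'E'
from h import *
r=dial();s=observe();print(r[:3], s["wrist_force"],s["tcp_pos"])
p,d=capture("top")
a=r[3][130:230,270:370,::-1]; b=p[180:280,240:340,::-1]
cv2.imwrite("pics/f.png",np.hstack([cv2.resize(i,None,fx=4,fy=4,interpolation=cv2.INTER_CUBIC) for i in (a,b)]))
E
```

```text
(np.float64(-19.293166742834185), np.float64(148.2809600830078), np.float64(19.382707595825195)) [-0.15980028 -0.58827116 -0.7080333 ] [0.51887845 0.09788141 0.08645007]
```

View pics/f.png

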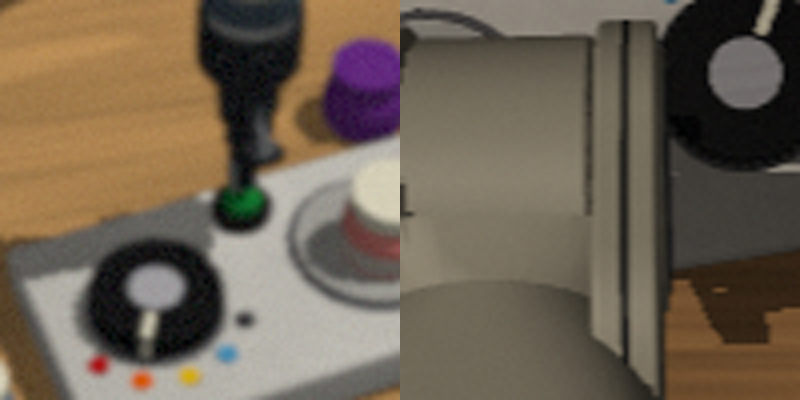

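The fingertip (242,180) stands just above the green button (243,205), and the line is still at orange. Pressing.

Call:
{"method": "step_arm", "body": {
  "increments": "0 0.03 0.1 0 0 0;0 0 0.08 0 0 0;0 0 0.06 0 0 0;0 0 0.05 0 0 0;0 0 0 0 0 0"
}}

```text
time_s: 10.5
tcp_pos: [0.5207, 0.0979, 0.0757]
orientation: [0.706, 0.708, -0.0, 0.0]
wrist_force: [-0.4, -1.5, 2.0]
width: -0.002
gripper_force: 0.8
```

Call:
{"method": "step_arm", "body": {
  "increments": "0 0 0.05 0 0 0;0 0 0.05 0 0 0;0 0 0 0 0 0"
}}

```text
time_s: 10.88
tcp_pos: [0.5208, 0.0979, 0.0717]
orientation: [0.706, 0.708, 0.0, 0.0]
wrist_force: [-1.5, -0.5, 2.9]
width: -0.0
gripper_force: 1.8
```

Call:
{"method": "step_arm", "body": {
  "increments": "0 0 0.04 0 0 0;0 0 0 0 0 0"
}}

```text
time_s: 11.12
tcp_pos: [0.5208, 0.0979, 0.0709]
orientation: [0.706, 0.708, 0.0, 0.0]
wrist_force: [-3.6, -1.0, 11.2]
width: 0.001
gripper_force: 5.9
```

It bottoms at z 0.071, 6 mm below the measured top. A touch more pressure, then lift clear.

Call:
{"method": "step_arm", "body": {
  "increments": "0 0 0.02 0 0 0;0 0 0 0 0 0;0 0 0 0 0 0;0 0 -0.2 0 0 0;0 0 -0.5 0 0 0;0 0 -1 0 0 0;0 0 -1 0 0 0;0 0 0 0 0 0"
}}

```text
time_s: 12.12
tcp_pos: [0.5221, 0.098, 0.18]
orientation: [0.706, 0.708, 0.002, 0.002]
wrist_force: [-1.0, 0.1, -1.6]
width: 0.0
gripper_force: 0.0
```

```bash
python3 - <<'E'
from h import *
r=dial();s=observe();print(r[:3], s["wrist_force"],s["tcp_pos"],s["time_s"])
p0=np.load("pics/scene0.npz")["p"]
cv2.imwrite("pics/g.png",np.vstack([np.hstack([i[110:300,180:460,::-1]]) for i in (p0,r[3])]).repeat(1,0))
E
```

```text
(np.float64(-19.25803262489065), np.float64(148.3224334716797), np.float64(19.381561279296875)) [ 0.11188748  0.17990741 -0.23953743] [0.52126963 0.09795746 0.17814893] 12.175
```

View pics/g.png

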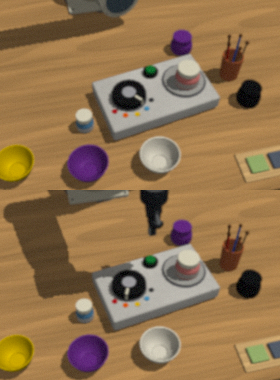

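Before (upper half) and after (lower half) match apart from the dial, whose line (127,292) now points at orange. The button is up, and the jar and the other things stand where they were.

```bash
python3 -c "from station import *; print(sign_off())"
```

```text
the job is handed in; nothing more can be done
None
```

The dial's white line is in the orange notch, the green start button was pressed to its stop and came back up, nothing else was moved, and I handed the job in at about 12 s of the 51 s allowed.

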